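Clamp a rack box in the bench mixer

TASK

First push the blue rack box along the mixer's deck, under the raised clamp arm, until it is fully home against the end stop. The black three-arm knob has only been set down on its stud with the threads crossed, so then turn it backwards (anticlockwise seen from above) until the thread clicks and the knob drops, and after that forwards (clockwise) until the clamp arm is screwed down fully home and holds the box. Do not disturb the bottles and the jar round the mixer, and let go of everything at the end.

Things in the scene. Friction and masses are not known exactly. Their poses are not given: they have to be found in the camera images.
- mixer: white bench mixer, fixed, 312 x 220 mm; origin on the table under the channel's centre line. +x runs along the channel from its open mouth to the end stop, +y is the control panel's side. Deck top at z = 55 mm, x -185 to +127, y -90 to +90 mm. Rails, 20 mm high, are 118 mm apart from x = +20 on and flare to 170 mm apart at x = -60
- rack_box: closed blue rack box, clear lid, loose on the deck at the mouth and somewhat askew; 112 x 150 mm, 60 mm high; origin under its centre. Its long side (own y) lies along the channel, +y to the stop. Home, its origin is at about x = +36 mm in the mixer's frame; pushed askew it can bind between the rails until it is straightened
- knob_top (a point): centre of the top of the black three-arm knob, on the stud's axis (x = +45, y = -92 mm in the mixer's frame). Its arms lie 1 to 16 mm below this point, are 13 mm wide (17 mm at the round ends) and reach 50 mm from the axis; hub radius 19 mm at the arms. The hub's underside is 36 mm below; at the start that is about 11 mm above the clamp arm's top
- knob_tip (a point): end of the knob's first arm, 50 mm from the axis and 8.5 mm below the top; the other two arms stand at 120 degrees either way
- star_knob (a joint): the knob's angle in rad, growing backwards (anticlockwise from above). Starts perched at -1.4 to -0.4; turned forwards from there it soon binds (crossed threads). Turned backwards it clicks and drops at about +0.3; from there it turns forwards, 10 mm down a turn, to about -5.2 with the clamp arm home. Needs under 0.02 N m until it meets the arm, then about 0.1; stays where left
- knob_lift (a joint): height of the knob in m: 0 perched at the start, about -0.010 just after the click, about -0.0165 when the clamp arm is home
- clamp_arm (a joint): how far the clamp arm is pressed down, in m: 0 sprung up, 0.006 home on its column, where it stops hard. The arm, 36 mm wide and 12 mm thick, top at z = 140 mm when up, reaches from the stud's column (46 x 50 mm) across the channel
- pad_point (a point): centre of the underside of the clamp arm's round rubber pad (32 mm), over the channel's centre line; 3 mm above the box's lid while the arm is up. The pad gives way 3 mm when the arm is home
- clamp_pad: the rubber pad itself, 32 mm across, 8 mm thick; origin at the centre of its underside
- bottle_clear: clear reagent bottle, blue cap, red-striped label, 69 mm across, 144 mm high; origin under its centre; leave alone
- bottle_brown: brown reagent bottle, black cap, 60 mm across, 114 mm high; origin under its centre; leave alone
- bottle_white: smaller pale reagent bottle, blue cap, green-striped label, 63 mm across, 120 mm high; origin under its centre; leave alone
- jar_foil: clear jar with a white lid, 72 mm across, 121 mm high; origin under its centre; leave alone
- stop_face (a point): centre of the end stop's face, x = +112 mm in the mixer's frame, 13 mm above the deck

How it is judged:
By the outcome, as a careful person would: the job done as asked, in the order asked, and still so for the second after the job is handed in, with the robot touching nothing.
It also fails if it takes over 70 s, if anything falls off the work surface, if the arm or the gripper's body presses on something with over 40 N, if the wrist force passes 120 N, or if a joint passes its speed limit or range.

ROBOT

A 7-joint arm with a two-finger parallel gripper is mounted at the origin on a cart in front of the work surface, level with it; the furniture and walls round the work are solid. World frame = base frame: x ahead of the robot, y to its left, z up, the work surface at z = 0. Lengths are in m, angles in rad, forces in N, time in s.
With the tool pointing down it reaches from about 0.425 to 1.025 m from the base axis. Payload 3.6 kg.
Tool frame: the origin (TCP) lies at the very end of the fingers, on their centre line; the grasp point (between the pads) lies 19 mm behind it; z points along the fingers, y is the line along which they close (so a half turn about z gives the same grasp; the last joint's range is limited). The gripper opens to 85 mm and grips with 20 to 120 N. Pads are 22 mm wide; open, the fingers measure 114 mm over their backs; the gripper's body (76 mm by 85 mm) begins 54 mm behind the grasp point. The pads swing forward as they close: fully open they stand 13 mm farther back than shut.
Start: joints at [1.187, 0.591, 0.048, 1.609, -0.033, 0.943, -0.034], TCP at [0.208, -0.695, 0.231] pointing down, gripper open.
Joint ranges: [-2.69, 2.69], [-0.47, 2.24], [-1.27, 1.36], [0.19, 2.51], [-1.53, 4.68], [0.08, 2.07], [-3.09, 3.09]. Speed limits (rad/s): [2.57, 2.57, 3.14, 3.14, 3.14, 3.14, 3.14].

INTERFACE

Orientations are given as a rotation vector (axis times angle).
In Python, from bench import * gives the robot as it stands.
- The arm moves only by the tool move_arm, never from a script. Its argument "steps" is one flat list of numbers, 4 for each row, row after row: the shift along the tool's x, y, z in m, then the turn about the tool's z in degrees. In form: [x, y, z, twist, x, y, z, twist, ...]. A call has exactly 10 rows; each row is the pose to reach, as a shift and turn from the pose commanded when the call began, along the tool's axes at that moment; what a row does not reach only later rows make up. A row lasts 1/8 s, in which the tool goes at most 62.5 mm and 10.7 degrees, less where a joint would pass 70% of its speed; a pose out of reach is approached as far as the arm can. A call with a gripper value outside its range is refused whole. "jaw" is the finger opening in m, from 0 to 0.0854, set as the call begins (left out, the last holds). The fingers move at their own pace and stop on an object; the grip force is fixed at half the most. Time passes only in rows, so rows that repeat a pose let the fingers close, or fill a call up. It gives the time, the measured TCP pose, the force, the opening and the grip force at its end, in the units of the state.
- observe(): the state, without advancing time (a new reading comes with each control period).
- camera(name): name is "side" or "top"; returns a dict with "pixels" (420x560x3 uint8, red, green, blue), "z_map" (420x560 float32, m along the optical axis (not along the pixel's ray), 0 where there is no reading), "K" (3x3 intrinsics, pixels), "rvec" (rotation vector, rad) and "tvec" (3), from world to camera coordinates, as OpenCV has them. Camera axes: x right, y down, z forward; pixel columns grow to the right and rows downward; lengths in m; the calibration is good to about 2 mm. A picture is of the moment at which its call begins.
- sign_off(): hands the job in; it is judged then, once.
Trained networks look in the newest picture that a camera, given by its name, has taken for a name from the list of things; names that differ only in an ending like _2 or _b are one class to them, and where a whole thing is asked for, a point or a joint stands for the part that bears it (a point fixed in the world has none). Each returns a list of dicts, best first, with "conf" (0 to 1); they miss things now and then, are a little off and sometimes report something else, mostly with a low value. They report only what shows in the picture. A call takes as long as a camera call.
- look_for(camera, label): "at" ([column, row] as shares, 0 to 1, of the picture: columns of its width, rows of its height, amid what is visible of it).
The state is a dict: "t": time; "q": joint angles; "dq": joint speeds; "joint_torque": joint torques, N m; "eef_pos": TCP position; "tcp_rot": TCP orientation; "ft_force": force on the tool from outside, world axes, zero at the start; "wrist_torque": the same for the moment, N m; "width": finger opening in m; "gripper_force": force on a finger pad.
Only numpy, scipy, OpenCV 4.12 (cv2) and the standard library are available. Lean on these libraries where they do the work, as an engineer would, in place of code of your own. Each camera call takes 0.05 s, during which the arm holds its last target. There are 200 camera calls.

## Working session

There is one attempt and no reset: what is moved stays moved. The work goes in short steps, Python scripts to look and compute and a tool call to move; the robot and the scene stay as the last step left them, time stands still between calls to the robot, and variables do not carry over. Pictures are saved under pics/ and viewed, at most 10 in all, crops included, and the job is handed in when it is done.

Besides the shell and the picture viewer there is one more tool, called after ">>>" as name(argument=value, ...) on one line, values as JSON. move_arm: Moves the arm, as the interface text tells. Its arguments: {"type":"object","properties":{"steps":{"type":"array"},"jaw":{"type":"number"}},"required":["steps"]}

```bash
mkdir -p pics; cat > h.py <<'E'
from bench import *
import numpy as np, cv2
from scipy.spatial.transform import Rotation as R
def snap(name,fn=None):
    c=camera(name)
    if fn: cv2.imwrite('pics/'+fn,c['pixels'][:,:,::-1])
    return c
def world(c,u,v,z=None):
    # u,v pixel -> world by depth
    Rm=R.from_rotvec(np.ravel(c['rvec'])).as_matrix(); t=np.ravel(c['tvec'])
    ray=np.linalg.inv(c['K'])@np.array([u,v,1.])
    o=-Rm.T@t; d=Rm.T@ray
    if z is not None: return o+d*((z-o[2])/d[2])
    p=c['z_map'][max(0,int(v)-1):int(v)+2,max(0,int(u)-1):int(u)+2]; p=p[p>0]
    return o+d*np.median(p) if len(p) else None
def cloud(c):
    Rm=R.from_rotvec(np.ravel(c['rvec'])).as_matrix(); t=np.ravel(c['tvec'])
    v,u=np.mgrid[0:420,0:560]; r=np.stack([u,v,np.ones_like(u)],-1)@np.linalg.inv(c['K']).T
    return (r*c['z_map'][...,None]-t)@Rm
def proj(c,p): return cv2.projectPoints(np.atleast_2d(np.array(p,float)),np.ravel(c['rvec']),np.ravel(c['tvec']),c['K'],None)[0][:,0]
E
python3 - <<'E'
from h import *
s=observe(); print(s['t'],s['eef_pos'],s['tcp_rot'],R.from_rotvec(s['tcp_rot']).as_matrix().round(2))
for n in('top','side'):
    c=snap(n,n+'0.png'); Rm=R.from_rotvec(np.ravel(c['rvec'])).as_matrix(); print(n,-Rm.T@np.ravel(c['tvec']))
    for l in['mixer','rack_box','knob_top','knob_tip','pad_point','bottle_clear','bottle_brown','bottle_white','jar_foil','stop_face']:
        for d in look_for(n,l)[:2]:
            u,v=d['at'][0]*560,d['at'][1]*420
            print(l,round(d['conf'],2),round(u),round(v),None if (w:=world(c,u,v)) is None else w.round(3))
E
```

```text
0.0 [ 0.20763898 -0.6937644   0.23010991] [-3.10622352e+00 -4.55053949e-01  7.62863534e-04] [[ 0.96  0.29 -0.  ]
 [ 0.29 -0.96  0.  ]
 [-0.   -0.   -1.  ]]
top [0.53073888 0.04194952 1.27108225]
mixer 0.57 269 238 [0.547 0.077 0.055]
rack_box 0.7 311 270 [ 0.457 -0.038  0.114]
knob_top 0.59 270 210 [0.618 0.07  0.186]
knob_top 0.24 260 232 [0.564 0.099 0.139]
knob_tip 0.66 268 213 [0.612 0.074 0.185]
pad_point 0.81 257 231 [0.566 0.106 0.14 ]
pad_point 0.3 270 211 [0.615 0.07  0.185]
bottle_clear 0.83 283 179 [0.706 0.033 0.143]
bottle_clear 0.27 352 223 [ 0.582 -0.156  0.111]
bottle_brown 0.65 352 220 [ 0.59  -0.156  0.113]
bottle_brown 0.36 269 237 [0.551 0.077 0.056]
bottle_white 0.72 372 271 [ 0.45  -0.206  0.111]
jar_foil 0.67 207 229 [0.575 0.243 0.119]
stop_face 0.84 269 241 [0.538 0.078 0.054]
stop_face 0.19 373 267 [ 0.46  -0.212  0.093]
side [ 0.53703405 -0.68318991  1.52510645]
mixer 0.77 254 214 [0.554 0.07  0.053]
mixer 0.32 226 250 [ 0.461 -0.061  0.111]
rack_box 0.83 226 251 [ 0.46  -0.065  0.112]
rack_box 0.46 276 191 [0.625 0.065 0.187]
knob_top 0.57 277 192 [0.628 0.06  0.187]
knob_tip 0.73 274 193 [0.617 0.057 0.187]
pad_point 0.81 257 192 [0.572 0.097 0.139]
bottle_clear 0.85 309 215 [0.712 0.009 0.115]
bottle_brown 0.87 278 287 [ 0.591 -0.185  0.09 ]
bottle_white 0.73 231 312 [ 0.455 -0.245  0.117]
jar_foil 0.6 253 159 [0.575 0.226 0.119]
stop_face 0.62 255 212 [0.559 0.075 0.054]
```

```bash
python3 - <<'E'
from h import *
a=cv2.imread('pics/top0.png')[150:330,170:410]; cv2.imwrite('pics/t1.png',cv2.resize(a,None,fx=3.3,fy=3.3,interpolation=2))
a=cv2.imread('pics/side0.png')[120:340,170:360]; cv2.imwrite('pics/s1.png',cv2.resize(a,None,fx=2.7,fy=2.7,interpolation=2))
c=snap('top');P=cloud(c).reshape(-1,3);col=c['pixels'].reshape(-1,3)
xy=P[:,:2]
# mixer deck pts
m=(abs(P[:,2]-.055)<.006)&(P[:,0]>.3)&(P[:,0]<.8)&(abs(P[:,1])<.3)
m2=m
r=cv2.minAreaRect(xy[m2].astype(np.float32)*1000);print('deck',r)
b=(abs(P[:,2]-.115)<.006)&(abs(xy-[.457,-.038]).max(1)<.13)
r=cv2.minAreaRect(xy[b].astype(np.float32)*1000);print('box',b.sum(),r,xy[b].mean(0))
k=(P[:,2]>.165)&(np.hypot(*(xy-[.618,.07]).T)<.07)
print('knob',k.sum(),xy[k].mean(0),np.median(P[k,2]))
q=xy[k]; cc,rad=cv2.minEnclosingCircle(q.astype(np.float32)*1000);print(cc,rad)
E
```

```text
deck ((528.0629272460938, -6.317047119140625), (446.4458923339844, 276.5060119628906), 61.159088134765625)
box 2229 ((507.9873046875, -68.94766235351562), (149.58148193359375, 228.97137451171875), 61.846107482910156) [ 0.45893376 -0.04281641]
knob 350 [0.61839285 0.06885862] 0.18412099866430465
(619.2619018554688, 69.02840423583984) 48.4539909362793
```

View pics/t1.png

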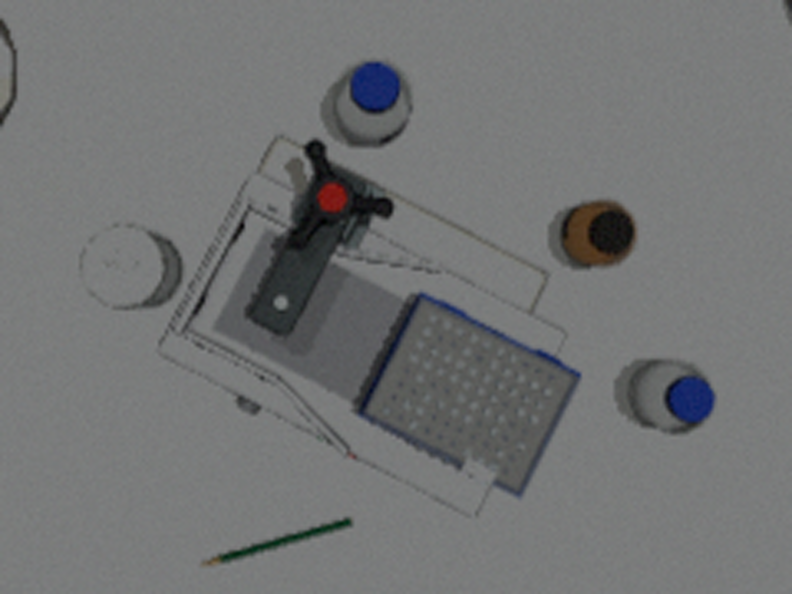

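View pics/s1.png

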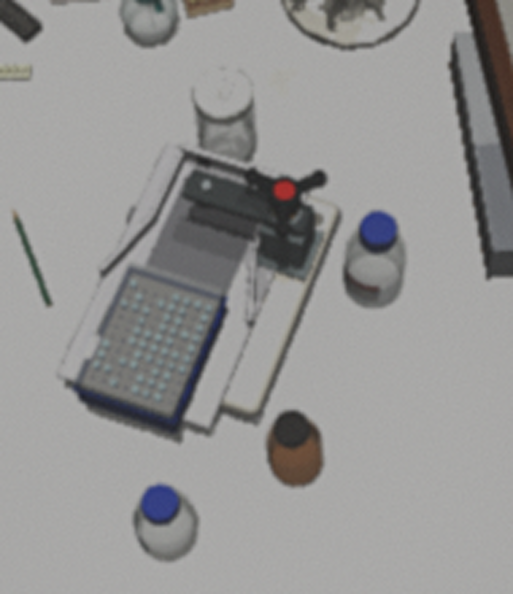

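```bash
python3 - <<'E'
from h import *
c=snap('top')
w=lambda x,y,z:world(c,170+(x+.5)/3.3-.5,150+(y+.5)/3.3-.5,z)[:2].round(4)
A=w(475,515,.055);B=w(160,350,.055);print('edge',A,B,np.hypot(*(A-B)),np.degrees(np.arctan2(*(B-A)[::-1])))
pad=w(280,302,.141);kn=w(332,198,.187);print('pad',pad,'knob',kn,np.hypot(*(pad-kn)),np.degrees(np.arctan2(*(pad-kn)[::-1]))-90)
for t in[(315,148),(385,207),(300,240)]:
    p=w(*t,.178);print('tip',p,np.hypot(*(p-kn)),np.degrees(np.arctan2(*(p-kn)[::-1])))
bx=np.array([w(*p,.115) for p in[(422,293),(580,376),(521,496),(360,412)]]);print('box',bx,bx.mean(0),[np.hypot(*(bx[i]-bx[i-1])).round(3) for i in range(4)],[np.degrees(np.arctan2(*(bx[i]-bx[j])[::-1])).round(1) for i,j in((0,1),(3,2),(3,0),(2,1))])
print('rim', w(548,273,.04),w(280,135,.04))
E
```

```text
edge [ 0.3532 -0.0459] [0.5014 0.2238] 0.3077358120206356 61.211229917666785
pad [0.5397 0.1135] knob [0.6196 0.0684] 0.09174976839207831 60.557202614905776
tip [0.6604 0.0813] 0.04279077003280025 17.54572874569632
tip [0.6122 0.0269] 0.04215459642791046 -100.11033576424259
tip [0.5877 0.0945] 0.04121674417030052 140.71059313749967
box [[ 0.5444 -0.003 ]
 [ 0.4727 -0.1321]
 [ 0.3762 -0.0799]
 [ 0.4479  0.0508]] [ 0.4603  -0.04105] [np.float64(0.11), np.float64(0.148), np.float64(0.11), np.float64(0.149)] [np.float64(61.0), np.float64(61.3), np.float64(150.9), np.float64(151.6)]
rim [ 0.5603 -0.1184] [0.6892 0.1173]
```

```bash
cat >> h.py <<'E'
O=np.array([.519,.072]); Y=np.radians(61.1)
U=np.array([np.cos(Y),np.sin(Y)]); V=np.array([-U[1],U[0]])
def m2w(x,y): return O+x*U+y*V
def w2m(p): d=np.array(p)[:2]-O; return np.array([d@U,d@V])
def state():
    s=observe(); M=R.from_rotvec(s['tcp_rot']).as_matrix(); yaw=np.degrees(np.arctan2(M[1,0],M[0,0]))
    print('t',round(s['t'],2),'pos',s['eef_pos'].round(4) if hasattr(s['eef_pos'],'round') else s['eef_pos'],'mix',w2m(s['eef_pos']).round(4),'yaw',round(yaw,1),'F',np.round(s['ft_force'],1),'T',np.round(s['wrist_torque'],2)); return s,M,yaw
def rows(targets,s,M,yaw0):  # targets: x,y,z,yaw(deg) world
    for x,y,z,yw in targets:
        d=M.T@(np.array([x,y,z])-s['eef_pos']); print(*d.round(4),round(-(yw-yaw0),1))
E
python3 - <<'E'
from h import *
a=state(); rows([(*m2w(-.228,-.004),.23,61.1),(*m2w(-.228,-.004),.075,61.1)],*a)
E
```

```text
t 1.2 pos [ 0.2079 -0.6946  0.2313] mix [-0.8215 -0.0981] yaw 16.7 F [ 0.8 -0.1  0.3] T [0.   0.02 0.03]
0.3579 -0.4827 0.0013 -44.4
0.3579 -0.4827 0.1563 -44.4
```

>>> move_arm(steps=[0.036, -0.048, 0, -4.4, 0.072, -0.097, 0, -8.9, 0.107, -0.145, 0, -13.3, 0.143, -0.193, 0, -17.8, 0.179, -0.241, 0, -22.2, 0.215, -0.29, 0, -26.6, 0.251, -0.338, 0, -31.1, 0.286, -0.386, 0, -35.5, 0.322, -0.434, 0, -40, 0.358, -0.483, 0, -44.4], jaw=0.05)

```text
t: 2.45
eef_pos: [0.4132, -0.1276, 0.2318]
tcp_rot: [2.703, 1.598, 0.002]
ft_force: [0.3, -0.1, -0.6]
width: 0.0497
gripper_force: 0.0
```

```bash
python3 - <<'E'
from h import *
a=state(); c=snap('top','t2.png'); d=look_for('top','rack_box')[:1]; print(d)
im=cv2.imread('pics/t2.png')[150:330,170:410]; cv2.imwrite('pics/t2c.png',cv2.resize(im,None,fx=3.3,fy=3.3,interpolation=2))
rows([(*m2w(-.226,-.004),.078,61.1)],*a)
E
```

```text
t 2.45 pos [ 0.4132 -0.1276  0.2318] mix [-0.2259 -0.0039] yaw 61.2 F [ 0.3 -0.1 -0.6] T [-0.02 -0.04 -0.01]
[{'at': [0.557, 0.6402], 'conf': 0.74}]
-0.0001 -0.0001 0.1538 0.1
```

View pics/t2c.png

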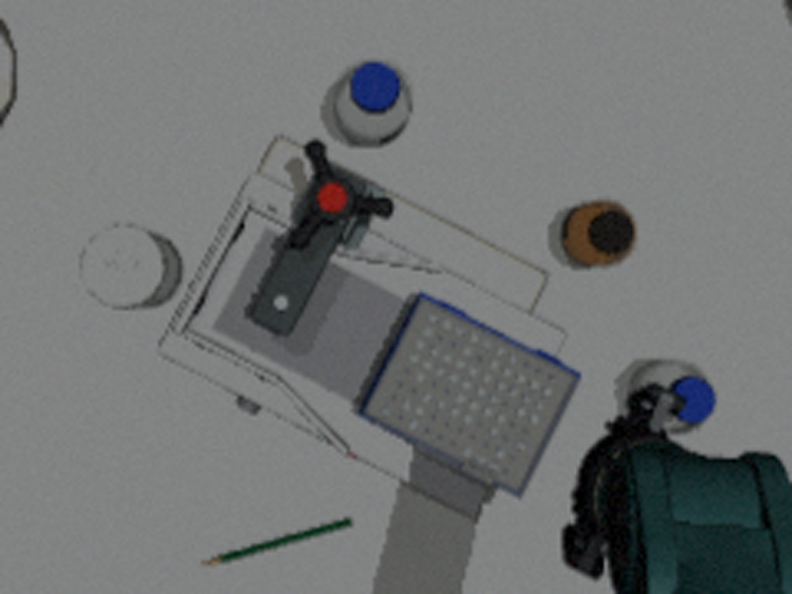

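>>> move_arm(steps=[0.002, -0.002, 0.0, 0, 0.003, -0.002, 0.025, 0, 0.003, -0.002, 0.05, 0, 0.003, -0.002, 0.075, 0, 0.003, -0.002, 0.1, 0, 0.003, -0.002, 0.12, 0, 0.003, -0.002, 0.135, 0, 0.003, -0.002, 0.144, 0, 0.008, -0.002, 0.144, 0, 0.013, -0.002, 0.144, 0], jaw=0.03)

```text
t: 3.8
eef_pos: [0.4171, -0.1171, 0.0877]
tcp_rot: [2.706, 1.595, 0.0]
ft_force: [-0.6, -0.9, -0.5]
width: 0.0303
gripper_force: 0.6
```

```bash
python3 - <<'E'
from h import *
a=state(); c=snap('top','t3.png');snap('side','s3.png')
im=cv2.imread('pics/t3.png')[150:330,170:410]; im2=cv2.imread('pics/s3.png')[120:340,170:360]
im=cv2.resize(im,(400,300),interpolation=2); im2=cv2.resize(im2,(400,463),interpolation=2)
o=np.zeros((463,800,3),np.uint8); o[:300,:400]=im;o[:,400:]=im2;cv2.imwrite('pics/c3.png',o)
E
```

```text
t 3.8 pos [ 0.4171 -0.1171  0.0877] mix [-0.2148 -0.0022] yaw 61.0 F [-0.6 -0.9 -0.5] T [-0.15  0.16  0.06]
```

View pics/c3.png

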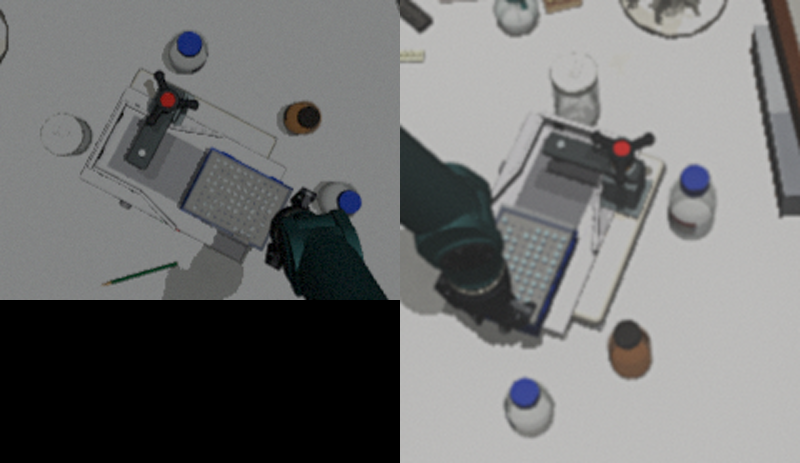

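>>> move_arm(steps=[0.01, 0, 0, 0, 0.02, 0, 0, 0, 0.03, 0, 0, 0, 0.04, 0, 0, 0, 0.05, 0, 0, 0, 0.06, 0, 0, 0, 0.07, 0, 0, 0, 0.08, 0, 0, 0, 0.09, 0, 0, 0, 0.1, 0, 0, 0])

```text
t: 5.15
eef_pos: [0.4655, -0.0281, 0.0871]
tcp_rot: [-2.705, -1.597, -0.001]
ft_force: [-1.6, -1.4, -0.6]
width: 0.0301
gripper_force: 1.0
```

```bash
python3 - <<'E'
from h import *
a=state(); c=snap('top','t4.png')
im=cv2.imread('pics/t4.png')[150:330,170:410]; im=cv2.resize(im,None,fx=3.3,fy=3.3,interpolation=2); cv2.imwrite('pics/t4c.png',im)
E
```

```text
t 5.15 pos [ 0.4655 -0.0281  0.0871] mix [-0.1135 -0.0015] yaw 61.1 F [-1.6 -1.4 -0.6] T [-0.29  0.24 -0.  ]
```

View pics/t4c.png

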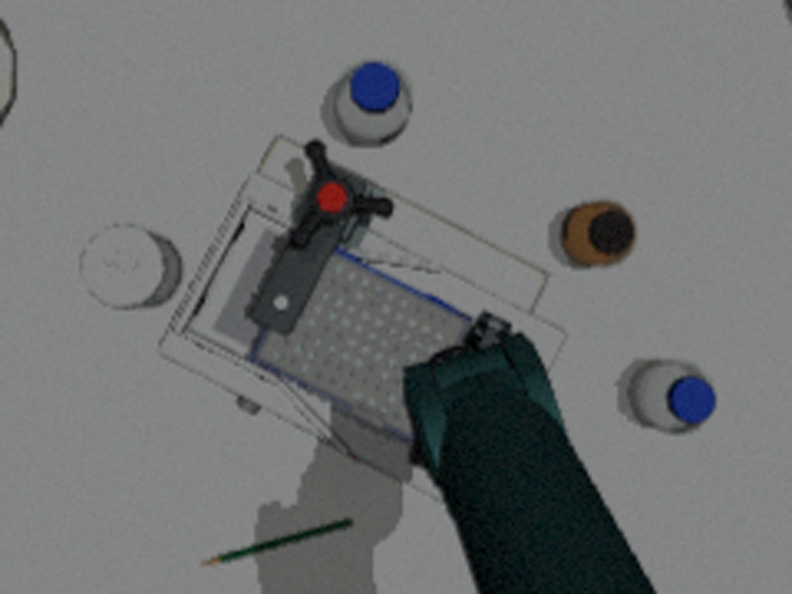

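>>> move_arm(steps=[0.01, 0, 0, 0, 0.02, 0, 0, 0, 0.03, 0, 0, 0, 0.036, 0, 0, 0, 0.042, 0, 0, 0, 0.047, 0, 0, 0, 0.051, 0, 0, 0, 0.054, 0, 0, 0, 0.056, 0, 0, 0, 0.058, 0, 0, 0])

```text
t: 6.45
eef_pos: [0.4924, 0.0211, 0.0872]
tcp_rot: [-2.706, -1.596, 0.003]
ft_force: [-5.0, -2.7, 1.9]
width: 0.03
gripper_force: 2.4
```

```bash
python3 - <<'E'
from h import *
a=state()
E
```

```text
t 6.45 pos [0.4924 0.0211 0.0872] mix [-0.0574 -0.0013] yaw 61.1 F [-5.  -2.7  1.9] T [-0.56  0.97  0.18]
```

>>> move_arm(steps=[0.001, 0, 0, 0, 0.002, 0, 0, 0, 0.003, 0, 0, 0, 0.004, 0, 0, 0, 0.005, 0, 0, 0, 0.006, 0, 0, 0, 0.007, 0, 0, 0, 0.008, 0, 0, 0, 0.008, 0, 0, 0, 0.008, 0, 0, 0])

```text
t: 7.7
eef_pos: [0.4958, 0.0279, 0.0871]
tcp_rot: [-2.706, -1.595, 0.004]
ft_force: [-5.5, -3.8, 2.7]
width: 0.03
gripper_force: 2.7
```

```bash
python3 - <<'E'
from h import *
a=state(); c=snap('top','t5.png')
im=cv2.imread('pics/t5.png')[150:330,170:410]; im=cv2.resize(im,None,fx=3.3,fy=3.3,interpolation=2); cv2.imwrite('pics/t5c.png',im)
E
```

```text
t 7.7 pos [0.4958 0.0279 0.0871] mix [-0.0498 -0.001 ] yaw 61.0 F [-5.5 -3.8  2.7] T [-0.61  1.15  0.12]
```

View pics/t5c.png

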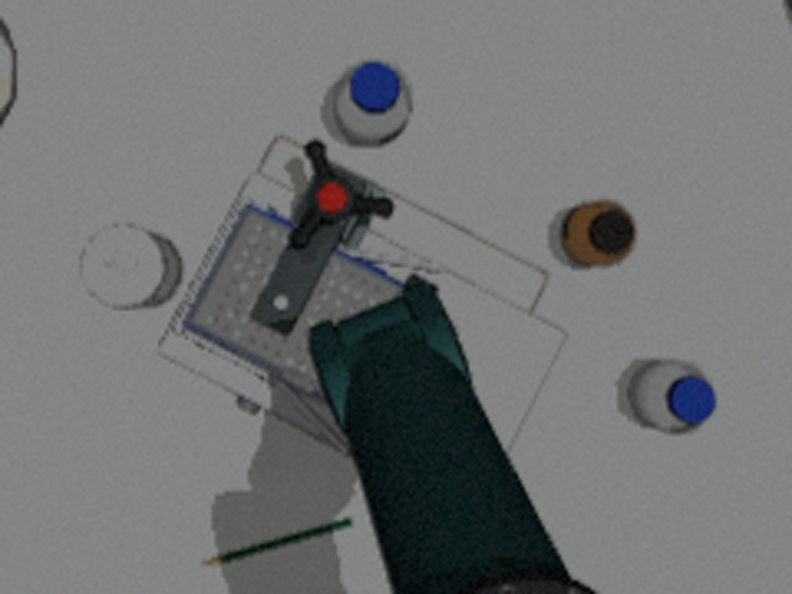

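>>> move_arm(steps=[0.001, 0, 0, 0, 0.002, 0, 0, 0, 0.003, 0, 0, 0, 0.004, 0, 0, 0, 0.004, 0, 0, 0, 0.004, 0, 0, 0, 0.005, 0, 0, 0, 0.005, 0, 0, 0, 0.005, 0, 0, 0, 0.005, 0, 0, 0])

```text
t: 9.0
eef_pos: [0.4958, 0.0281, 0.0871]
tcp_rot: [2.707, 1.592, -0.016]
ft_force: [-7.0, -10.3, 8.3]
width: 0.0299
gripper_force: 6.4
```

```bash
python3 - <<'E'
from h import *
a=state(); c=snap('top')
w=lambda x,y,z:w2m(world(c,170+(x+.5)/3.3-.5,150+(y+.5)/3.3-.5,z)[:2]).round(4)
print(w(247,207,.115),w(184,325,.115))
E
```

```text
t 9.0 pos [0.4958 0.0281 0.0871] mix [-0.0496 -0.0009] yaw 60.9 F [ -7.  -10.3   8.3] T [-2.    1.67  0.26]
[ 0.1093 -0.0546] [0.1094 0.0559]
```

>>> move_arm(steps=[-0.005, 0, 0, 0, -0.015, 0, 0, 0, -0.03, 0, 0, 0, -0.035, 0, -0.02, 0, -0.035, 0, -0.06, 0, -0.035, 0, -0.1, 0, -0.035, 0, -0.13, 0, -0.035, 0, -0.143, 0, -0.035, 0, -0.143, 0, -0.035, 0, -0.143, 0], jaw=0.0)

```text
t: 10.3
eef_pos: [0.4819, 0.002, 0.2291]
tcp_rot: [-2.705, -1.595, 0.003]
ft_force: [0.3, -0.4, 0.5]
width: 0.0003
gripper_force: 0.0
```

```bash
python3 - <<'E'
from h import *
a=state(); c=snap('side'); c=snap('top','t6.png')
im=cv2.imread('pics/t6.png')[150:330,170:410]; im=cv2.resize(im,None,fx=3.3,fy=3.3,interpolation=2); cv2.imwrite('pics/t6c.png',im)
rows([(.6506,.0423,.23,61.1),(.6506,.0423,.158,61.1)],*a)
E
```

```text
t 10.3 pos [0.4819 0.002  0.2291] mix [-0.0792 -0.0013] yaw 61.1 F [ 0.3 -0.4  0.5] T [0.03 0.01 0.03]
0.1169 0.1281 -0.0013 -0.0
0.117 0.1283 0.0707 -0.0
```

View pics/t6c.png

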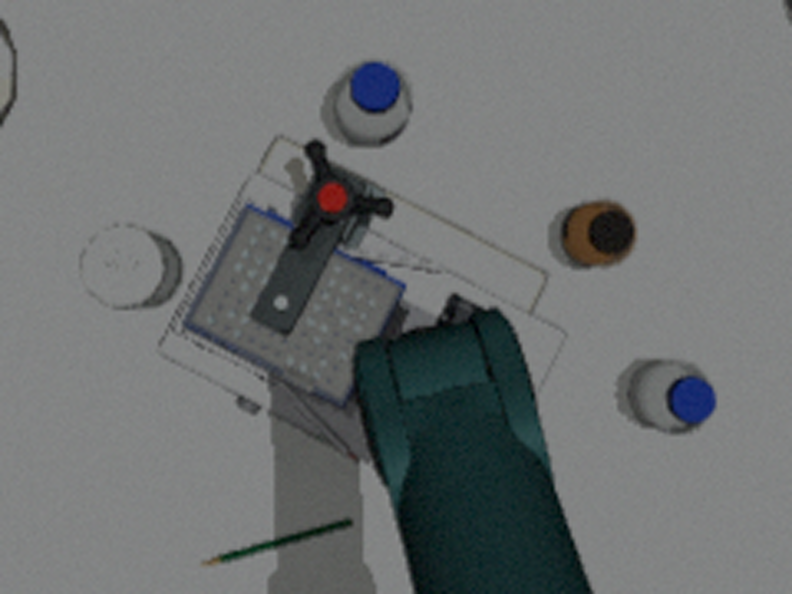

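>>> move_arm(steps=[0.02, 0.022, 0, 0, 0.05, 0.055, 0, 0, 0.08, 0.088, 0, 0, 0.105, 0.115, 0, 0, 0.117, 0.128, 0, 0, 0.117, 0.128, 0.01, 0, 0.117, 0.128, 0.03, 0, 0.117, 0.128, 0.05, 0, 0.117, 0.128, 0.063, 0, 0.117, 0.128, 0.07, 0])

```text
t: 11.65
eef_pos: [0.6504, 0.0425, 0.159]
tcp_rot: [-2.705, -1.596, 0.003]
ft_force: [0.3, 0.3, 0.4]
width: 0.0001
gripper_force: 0.0
```

```bash
cat >> h.py <<'E'
K0=np.array([.620,.068])
def orbit(a,ang,rad=.040,z=.158):
    p=a[0]['eef_pos'][:2]-K0; print('now ang',np.degrees(np.arctan2(p[1],p[0])).round(1),'rad',np.hypot(*p).round(4))
    rows([(*(K0+rad*np.array([np.cos(np.radians(t)),np.sin(np.radians(t))])),z,61.1) for t in ang],*a)
E
python3 - <<'E'
from h import *
a=state(); orbit(a,range(-30,70,10))
E
```

```text
t 11.65 pos [0.6504 0.0425 0.159 ] mix [ 0.0376 -0.1293] yaw 61.1 F [0.3 0.3 0.4] T [ 0.03 -0.03  0.01]
now ang -40.0 rad 0.0397
0.0069 0.001 0.001 -0.0
0.0139 0.0005 0.001 -0.0
0.0206 -0.0011 0.001 -0.0
0.027 -0.004 0.001 -0.0
0.0328 -0.0079 0.001 -0.0
0.0378 -0.0127 0.001 -0.0
0.0419 -0.0183 0.001 -0.0
0.045 -0.0246 0.001 -0.0
0.0469 -0.0313 0.001 -0.0
0.0476 -0.0382 0.001 -0.0
```

>>> move_arm(steps=[0.007, 0.001, 0, 0, 0.014, 0.0005, 0, 0, 0.0205, -0.001, 0, 0, 0.027, -0.004, 0, 0, 0.033, -0.008, 0, 0, 0.038, -0.0125, 0, 0, 0.042, -0.018, 0, 0, 0.045, -0.0245, 0, 0, 0.047, -0.031, 0, 0, 0.0475, -0.038, 0, 0])

```text
t: 12.9
eef_pos: [0.6408, 0.1029, 0.1604]
tcp_rot: [2.706, 1.596, 0.0]
ft_force: [0.8, -1.0, 0.5]
width: -0.0001
gripper_force: 0.4
```

```bash
python3 - <<'E'
from h import *
a=state(); c=snap('top','t7.png'); P=cloud(c).reshape(-1,3)
m=(np.hypot(*(P[:,:2]-K0).T)<.012)&(P[:,2]<.2)&(P[:,2]>.13); print(m.sum(),np.median(P[m,2]))
im=cv2.imread('pics/t7.png')[160:280,210:370]; im=cv2.resize(im,None,fx=5,fy=5,interpolation=2); cv2.imwrite('pics/t7c.png',im)
orbit(a,[70,80,90,100])
E
```

```text
t 12.9 pos [0.6408 0.1029 0.1604] mix [ 0.0859 -0.0916] yaw 61.1 F [ 0.8 -1.   0.5] T [-0.13 -0.11  0.05]
0 nan
now ang 59.3 rad 0.0406
-0.0011 -0.0075 0.0024 -0.0
-0.0028 -0.0142 0.0024 -0.0
-0.0056 -0.0206 0.0024 -0.0
-0.0095 -0.0264 0.0024 -0.0
  return _methods._mean(a, axis=axis, dtype=dtype,
  ret = ret.dtype.type(ret / rcount)
```

View pics/t7c.png

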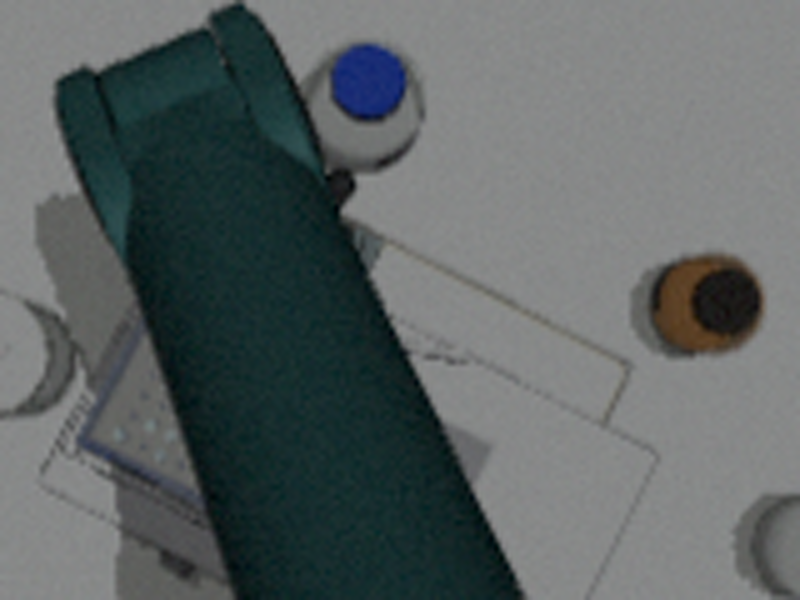

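```bash
cat >> h.py <<'E'
def knob():
    c=snap('side'); P=cloud(c).reshape(-1,3); col=c['pixels'].reshape(-1,3).astype(int)
    red=(col[:,0]>90)&(col[:,1]<60)&(col[:,2]<70)&(np.hypot(*(P[:,:2]-K0).T)<.025)
    z=np.median(P[red,2]) if red.any() else 0; print('red',red.sum(),'z',np.round(z,4),P[red].mean(0).round(4) if red.any() else '')
    dark=(col.max(1)<75)&(abs(P[:,2]-(z-.003))<.008); q=P[dark,:2]-K0; r=np.hypot(*q.T)
    q=q[(r>.025)&(r<.052)]; t=np.degrees(np.arctan2(q[:,1],q[:,0])); h,_=np.histogram(t,36,(-180,180)); print({int(-175+10*i):int(n) for i,n in enumerate(h) if n>2})
    print([(d['conf'],world(c,d['at'][0]*560,d['at'][1]*420)) for d in look_for('side','knob_top')[:1]])
E
python3 - <<'E'
from h import *
knob()
E
```

```text
red 46 z 0.178 [0.6213 0.0672 0.178 ]
{-155: 3, -145: 16, -135: 22, -45: 6, -35: 25, -25: 16, -15: 3, 35: 4, 45: 4, 65: 4, 75: 6, 85: 11, 95: 11, 105: 4}
[(0.59, array([0.62679163, 0.05259926, 0.17541229]))]
```

```bash
python3 - <<'E'
from h import *
a=state(); orbit(a,[59-18*i for i in range(1,11)],z=.155)
E
```

```text
t 13.05 pos [0.6405 0.1029 0.1603] mix [ 0.0858 -0.0914] yaw 61.1 F [ 0.5 -0.2 -0.1] T [-0.02  0.03 -0.01]
now ang 59.6 rad 0.0405
-0.0029 0.0127 0.0053 -0.0
-0.009 0.0236 0.0053 -0.0
-0.0182 0.0322 0.0053 -0.0
-0.0295 0.0374 0.0053 -0.0
-0.042 0.0389 0.0053 -0.0
-0.0542 0.0365 0.0053 -0.0
-0.0652 0.0304 0.0053 -0.0
-0.0737 0.0213 0.0053 -0.0
-0.079 0.0099 0.0053 -0.0
-0.0805 -0.0025 0.0053 -0.0
```

>>> move_arm(steps=[-0.003, 0.0125, 0.004, 0, -0.009, 0.0235, 0.004, 0, -0.018, 0.032, 0.004, 0, -0.0295, 0.0375, 0.004, 0, -0.042, 0.039, 0.004, 0, -0.054, 0.0365, 0.004, 0, -0.065, 0.0305, 0.004, 0, -0.0735, 0.0215, 0.004, 0, -0.079, 0.01, 0.004, 0, -0.0805, -0.0025, 0.004, 0])

```text
t: 14.3
eef_pos: [0.5994, 0.0333, 0.1565]
tcp_rot: [2.706, 1.595, 0.001]
ft_force: [1.8, -0.5, -0.4]
width: -0.0002
gripper_force: 1.1
```

```bash
python3 - <<'E'
from h import *
a=state(); knob(); orbit(a,[-121-12*i for i in range(1,11)],z=.155)
E
```

```text
t 14.3 pos [0.5994 0.0333 0.1565] mix [ 0.005  -0.0891] yaw 61.0 F [ 1.8 -0.5 -0.4] T [-0.02 -0.45 -0.08]
red 0 z 0 
{}
[]
now ang -120.7 rad 0.0403
0.0015 -0.0085 0.0015 -0.1
0.0044 -0.0163 0.0015 -0.1
0.0088 -0.0234 0.0015 -0.1
0.0146 -0.0294 0.0015 -0.1
0.0216 -0.0341 0.0015 -0.1
0.0293 -0.0372 0.0015 -0.1
0.0376 -0.0387 0.0015 -0.1
0.0459 -0.0384 0.0015 -0.1
0.054 -0.0363 0.0015 -0.1
0.0615 -0.0327 0.0015 -0.1
```

>>> move_arm(steps=[0.0015, -0.0085, 0, 0, 0.0045, -0.0165, 0, 0, 0.009, -0.0235, 0, 0, 0.0145, -0.0295, 0, 0, 0.0215, -0.034, 0, 0, 0.0295, -0.037, 0, 0, 0.0375, -0.0385, 0, 0, 0.046, -0.0385, 0, 0, 0.054, -0.0365, 0, 0, 0.0615, -0.0325, 0, 0])

```text
t: 15.65
eef_pos: [0.599, 0.1026, 0.1554]
tcp_rot: [-2.705, -1.595, 0.009]
ft_force: [-4.6, -3.4, 0.9]
width: 0.0002
gripper_force: 2.1
```

```bash
python3 - <<'E'
from h import *
a=state(); knob(); orbit(a,[119-8*i for i in range(1,11)],z=.154)
E
```

```text
t 15.65 pos [0.599  0.1026 0.1554] mix [ 0.0655 -0.0553] yaw 61.0 F [-4.6 -3.4  0.9] T [-0.72  0.91 -0.01]
red 49 z 0.1729 [0.6208 0.0671 0.1731]
{-155: 10, -145: 17, -135: 19, -45: 15, -35: 17, -25: 6, 95: 3, 125: 3, 135: 10}
[(0.72, array([0.62035407, 0.04783863, 0.17041847]))]
now ang 121.2 rad 0.0405
0.0056 0.0045 0.0014 -0.1
0.0096 0.0084 0.0014 -0.1
0.013 0.0128 0.0013 -0.1
0.0158 0.0176 0.0013 -0.1
0.0179 0.0228 0.0013 -0.1
0.0193 0.0282 0.0012 -0.1
0.0198 0.0337 0.0012 -0.1
0.0196 0.0393 0.0012 -0.1
0.0187 0.0448 0.0012 -0.1
0.0169 0.0501 0.0012 -0.1
```

>>> move_arm(steps=[0.0055, 0.0045, 0.001, 0, 0.0095, 0.0085, 0.001, 0, 0.013, 0.013, 0.001, 0, 0.016, 0.0175, 0.001, 0, 0.018, 0.023, 0.001, 0, 0.0195, 0.028, 0.001, 0, 0.02, 0.0335, 0.001, 0, 0.0195, 0.0395, 0.001, 0, 0.0195, 0.0395, 0.001, 0, 0.0195, 0.0395, 0.001, 0])

```text
t: 17.0
eef_pos: [0.6439, 0.1026, 0.1546]
tcp_rot: [-2.703, -1.596, 0.002]
ft_force: [-4.3, 2.0, -1.6]
width: -0.0003
gripper_force: 1.4
```

```bash
python3 - <<'E'
from h import *
a=state(); knob(); orbit(a,[55-5*i for i in range(1,11)],z=.1535)
E
```

```text
t 17.0 pos [0.6439 0.1026 0.1546] mix [ 0.0871 -0.0946] yaw 61.1 F [-4.3  2.  -1.6] T [ 0.27  0.63 -0.03]
red 50 z 0.1719 [0.6219 0.0671 0.1714]
{-105: 6, -95: 25, -85: 14, 5: 14, 15: 16, 25: 10, 35: 12, 45: 5, 65: 5, 135: 5, 145: 9, 155: 16}
[(0.72, array([0.53430882, 0.06776104, 0.11340494]))]
now ang 55.3 rad 0.042
-0.0026 0.0035 0.0011 0.0
-0.0034 0.0069 0.001 0.0
-0.0045 0.0102 0.001 0.0
-0.0059 0.0134 0.001 0.0
-0.0076 0.0164 0.001 0.0
-0.0095 0.0193 0.001 0.0
-0.0117 0.0221 0.001 0.0
-0.0141 0.0246 0.001 0.0
-0.0167 0.0269 0.001 0.0
-0.0195 0.029 0.001 0.0
```

>>> move_arm(steps=[-0.0025, 0.0035, 0, 0, -0.0035, 0.007, 0, 0, -0.0045, 0.01, 0, 0, -0.006, 0.0135, 0, 0, -0.0075, 0.0165, 0, 0, -0.0075, 0.0165, 0, 0, -0.0075, 0.0165, 0, 0, -0.0075, 0.0165, 0, 0, -0.0075, 0.0165, 0, 0, -0.0075, 0.0165, 0, 0])

```text
t: 18.35
eef_pos: [0.6568, 0.0869, 0.1556]
tcp_rot: [2.706, 1.596, 0.003]
ft_force: [-1.1, 4.8, -1.0]
width: -0.0
gripper_force: 2.4
```

```bash
python3 - <<'E'
from h import *
a=state(); knob(); orbit(a,[30-5*i for i in range(1,11)],z=.1535)
E
```

```text
t 18.35 pos [0.6568 0.0869 0.1556] mix [ 0.0796 -0.1134] yaw 61.1 F [-1.1  4.8 -1. ] T [ 1.08  0.22 -0.02]
red 52 z 0.1723 [0.622  0.0667 0.1722]
{-125: 12, -115: 21, -105: 9, -15: 15, -5: 16, 5: 15, 15: 8, 105: 3, 115: 15, 125: 10}
[(0.77, array([0.6232252 , 0.05728084, 0.1709991 ]))]
now ang 27.2 rad 0.0413
-0.002 0.0005 0.0021 -0.0
-0.0042 0.0032 0.0021 -0.0
-0.0066 0.0058 0.0021 -0.0
-0.0092 0.0081 0.0021 -0.0
-0.012 0.0101 0.0021 -0.0
-0.015 0.012 0.0021 -0.0
-0.0181 0.0135 0.0021 -0.0
-0.0214 0.0148 0.0021 -0.0
-0.0247 0.0158 0.0021 -0.0
-0.0281 0.0165 0.0021 -0.0
```

>>> move_arm(steps=[-0.002, 0.0015, 0, 0, -0.004, 0.0035, 0, 0, -0.0065, 0.006, 0, 0, -0.009, 0.008, 0, 0, -0.012, 0.01, 0, 0, -0.012, 0.01, 0, 0, -0.012, 0.01, 0, 0, -0.012, 0.01, 0, 0, -0.012, 0.01, 0, 0, -0.012, 0.01, 0, 0])

```text
t: 19.7
eef_pos: [0.6572, 0.0731, 0.155]
tcp_rot: [-2.702, -1.596, 0.003]
ft_force: [-4.5, 7.3, 0.1]
width: 0.0002
gripper_force: 3.6
```

```bash
python3 - <<'E'
from h import *
a=state(); knob(); orbit(a,[5-5*i for i in range(1,11)],z=.1545)
E
```

```text
t 19.7 pos [0.6572 0.0731 0.155 ] mix [ 0.0678 -0.1204] yaw 61.1 F [-4.5  7.3  0.1] T [ 1.57  0.92 -0.08]
red 34 z 0.1713 [0.6204 0.0644 0.171 ]
{-145: 13, -135: 18, -125: 12, -35: 16, -25: 17, -15: 15, -5: 9, 5: 3, 85: 3, 95: 9, 105: 7}
[(0.73, array([0.62146166, 0.05416612, 0.17063495]))]
now ang 7.8 rad 0.0375
-0.0031 0.0049 0.0005 0.0
-0.0063 0.0065 0.0005 0.0
-0.0095 0.0078 0.0005 0.0
-0.0129 0.0087 0.0005 0.0
-0.0163 0.0094 0.0005 0.0
-0.0197 0.0098 0.0005 0.0
-0.0232 0.0099 0.0005 0.0
-0.0267 0.0097 0.0005 0.0
-0.0302 0.0092 0.0005 0.0
-0.0336 0.0083 0.0005 0.0
```

>>> move_arm(steps=[-0.0015, 0.002, 0, 0, -0.003, 0.004, 0, 0, -0.0045, 0.005, 0, 0, -0.006, 0.006, 0, 0, -0.0075, 0.0065, 0, 0, -0.0075, 0.0065, 0, 0, -0.0075, 0.0065, 0, 0, -0.0075, 0.0065, 0, 0, -0.0075, 0.0065, 0, 0, -0.0075, 0.0065, 0, 0])

```text
t: 21.05
eef_pos: [0.6615, 0.0643, 0.1555]
tcp_rot: [-2.703, -1.597, -0.005]
ft_force: [-1.2, 8.9, -2.2]
width: 0.0003
gripper_force: 3.4
```

```bash
python3 - <<'E'
from h import *
a=state(); knob(); orbit(a,[0,-5,-10,-15],z=.1545)
E
```

```text
t 21.05 pos [0.6615 0.0643 0.1555] mix [ 0.0621 -0.1285] yaw 61.1 F [-1.2  8.9 -2.2] T [ 1.82  0.15 -0.04]
red 13 z 0.1716 [0.6173 0.061  0.1713]
{-155: 11, -145: 21, -135: 15, -45: 16, -35: 19, -25: 16, -15: 10, 75: 3, 85: 6, 95: 8}
[(0.82, array([0.6320946 , 0.05509968, 0.16989236]))]
now ang -5.1 rad 0.0417
0.0025 -0.0031 0.001 0.0
-0.0006 -0.0016 0.0009 0.0
-0.0039 -0.0003 0.0009 0.0
-0.0072 0.0007 0.0009 0.0
```

>>> move_arm(steps=[-0.002, 0.001, 0, 0, -0.004, 0.002, 0, 0, -0.006, 0.003, 0, 0, -0.008, 0.0035, 0, 0, -0.01, 0.004, 0, 0, -0.01, 0.004, 0, 0, -0.01, 0.004, 0, 0, -0.01, 0.004, 0, 0, -0.01, 0.004, 0, 0, -0.01, 0.004, 0, 0])

```text
t: 22.4
eef_pos: [0.6598, 0.0574, 0.1555]
tcp_rot: [-2.698, -1.597, -0.008]
ft_force: [-1.1, 12.3, -0.9]
width: 0.0
gripper_force: 5.2
```

```bash
python3 - <<'E'
from h import *
a=state(); knob(); orbit(a,[-15,-20,-25,-30],z=.1545)
E
```

```text
t 22.4 pos [0.6598 0.0574 0.1555] mix [ 0.0553 -0.1303] yaw 61.2 F [-1.1 12.3 -0.9] T [ 2.78  0.32 -0.07]
red 0 z 0 
{}
[(0.5, array([0.62028514, 0.04752245, 0.16925824]))]
now ang -14.9 rad 0.0412
-0.0004 -0.0011 0.001 0.1
-0.0038 -0.0005 0.001 0.1
-0.0073 -0.0001 0.001 0.1
-0.0108 -0.0 0.001 0.1
```

```bash
python3 - <<'E'
from h import *
a=state(); rows([(.658,.073,.155,61.1),(.658,.073,.23,61.1),(*m2w(-.08,-.06),.23,61.1)],*a)
E
```

```text
t 22.5 pos [0.6598 0.0574 0.1556] mix [ 0.0553 -0.1304] yaw 61.2 F [-1.4 12.4 -2.4] T [ 2.77  0.27 -0.05]
0.0128 -0.0091 0.0007 0.1
0.0134 -0.0093 -0.0743 0.1
-0.1345 -0.0709 -0.0753 0.1
```

>>> move_arm(steps=[0.008, -0.005, 0, 0, 0.015, -0.01, 0, 0, 0.015, -0.01, -0.02, 0, 0.015, -0.01, -0.05, 0, 0.015, -0.01, -0.075, 0, -0.02, -0.022, -0.075, 0, -0.06, -0.04, -0.075, 0, -0.1, -0.058, -0.075, 0, -0.13, -0.07, -0.075, 0, -0.13, -0.07, -0.075, 0])

```text
t: 23.75
eef_pos: [0.5338, -0.0332, 0.2316]
tcp_rot: [2.708, 1.587, -0.002]
ft_force: [-0.3, 0.3, 0.0]
width: 0.0001
gripper_force: 0.0
```

```bash
python3 - <<'E'
from h import *
a=state(); knob(); c=snap('top','t8.png')
im=cv2.imread('pics/t8.png')[160:280,210:370]; im=cv2.resize(im,None,fx=5,fy=5,interpolation=2); cv2.imwrite('pics/t8c.png',im)
P=cloud(c); 
for n,p in(('arm',m2w(.045,-.02)),('arm2',m2w(.045,-.035)),('lid',m2w(0,0)),('top',K0)):
    z=.135 if n[:3]=='arm' else .115 if n=='lid' else .17
    u,v=proj(c,[*p,z])[0]; print(n,P[int(v)-1:int(v)+2,int(u)-1:int(u)+2,2].round(4).ravel())
E
```

```text
t 23.75 pos [ 0.5338 -0.0332  0.2316] mix [-0.085  -0.0638] yaw 60.8 F [-0.3  0.3  0. ] T [ 0.   -0.04 -0.04]
red 52 z 0.1711 [0.6214 0.0666 0.1712]
{-165: 9, -155: 12, -145: 16, -55: 11, -45: 21, -35: 8, 65: 6, 75: 11, 85: 4}
[(0.52, array([0.62139151, 0.05192378, 0.16745938]))]
arm [0.1358 0.1275 0.131  0.135  0.1343 0.1338 0.1334 0.134  0.1295]
arm2 [0.1322 0.1364 0.1319 0.1298 0.1301 0.1323 0.133  0.1309 0.1326]
lid [0.1105 0.1164 0.1118 0.1129 0.1163 0.1184 0.1084 0.111  0.1148]
top [0.1678 0.1668 0.1711 0.1659 0.1701 0.1684 0.1693 0.1709 0.1697]
```

View pics/t8c.png

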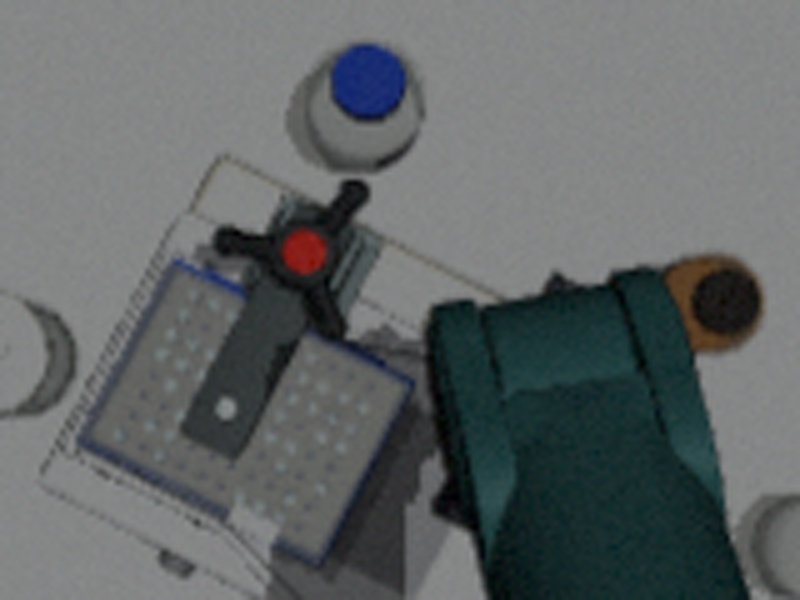

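```bash
python3 - <<'E'
from h import *
for n in('top','side'):
    for i in range(2):
        c=snap(n); P=cloud(c).reshape(-1,3); d=(P[:,:2]-O); m=np.c_[d@U,d@V]
        f=lambda x0,x1,y0,y1,z0,z1:(lambda s:(s.sum(),np.mean(P[s,2]).round(5)))((m[:,0]>x0)&(m[:,0]<x1)&(m[:,1]>y0)&(m[:,1]<y1)&(P[:,2]>z0)&(P[:,2]<z1))
        print(n,'arm',f(.034,.056,-.03,.012,.122,.15),'arm in',f(.034,.056,-.04,-.02,.122,.15),'arm out',f(.034,.056,0,.012,.122,.15),'lid',f(.075,.1,-.04,.04,.105,.125),f(-.03,.015,-.02,.04,.105,.125),'deck',f(-.18,-.14,-.06,.06,.045,.065))
E
```

```text
top arm (np.int64(126), np.float64(0.13308)) arm in (np.int64(61), np.float64(0.13241)) arm out (np.int64(36), np.float64(0.13376)) lid (np.int64(267), np.float64(0.11391)) (np.int64(361), np.float64(0.11388)) deck (np.int64(30), np.float64(0.05348))
top arm (np.int64(126), np.float64(0.13336)) arm in (np.int64(61), np.float64(0.13313)) arm out (np.int64(36), np.float64(0.13374)) lid (np.int64(264), np.float64(0.11391)) (np.int64(361), np.float64(0.11384)) deck (np.int64(30), np.float64(0.05401))
side arm (np.int64(0), np.float64(nan)) arm in (np.int64(0), np.float64(nan)) arm out (np.int64(0), np.float64(nan)) lid (np.int64(29), np.float64(0.1154)) (np.int64(93), np.float64(0.11505)) deck (np.int64(511), np.float64(0.05531))
side arm (np.int64(0), np.float64(nan)) arm in (np.int64(0), np.float64(nan)) arm out (np.int64(0), np.float64(nan)) lid (np.int64(25), np.float64(0.11523)) (np.int64(91), np.float64(0.11551)) deck (np.int64(515), np.float64(0.05575))
  return _methods._mean(a, axis=axis, dtype=dtype,
  ret = ret.dtype.type(ret / rcount)
```

```bash
python3 - <<'E'
from h import *
a=state(); orbit(a,[7],.041,.23); orbit(a,[7],.041,.155); orbit(a,[0,-5,-10,-15,-20],.041,.155)
E
```

```text
t 24.1 pos [ 0.5365 -0.0286  0.2305] mix [-0.0796 -0.0639] yaw 61.1 F [ 0.8 -0.1  0.5] T [-0.05  0.01  0.04]
now ang -130.8 rad 0.1277
0.1489 0.0597 0.0006 0.0
now ang -130.8 rad 0.1277
0.1489 0.0597 0.0756 0.0
now ang -130.8 rad 0.1277
0.1446 0.0624 0.0756 0.0
0.1414 0.0639 0.0756 0.0
0.1381 0.0652 0.0756 0.0
0.1347 0.0663 0.0756 0.0
0.1312 0.067 0.0756 0.0
```

>>> move_arm(steps=[0.03, 0.012, 0, 0, 0.07, 0.028, 0, 0, 0.115, 0.046, 0, 0, 0.149, 0.06, 0, 0, 0.149, 0.06, 0.01, 0, 0.149, 0.06, 0.04, 0, 0.149, 0.06, 0.065, 0, 0.149, 0.06, 0.0755, 0, 0.1445, 0.0625, 0.0755, 0, 0.138, 0.065, 0.0755, 0])

```text
t: 25.35
eef_pos: [0.6599, 0.0596, 0.1558]
tcp_rot: [2.705, 1.596, 0.002]
ft_force: [0.5, 0.3, -0.2]
width: 0.0003
gripper_force: 0.0
```

```bash
python3 - <<'E'
from h import *
a=state(); orbit(a,[-15,-20,-25,-30],.041,.155)
E
```

```text
t 25.35 pos [0.6599 0.0596 0.1558] mix [ 0.0572 -0.1293] yaw 61.1 F [ 0.5  0.3 -0.2] T [ 0.    0.01 -0.04]
now ang -11.9 rad 0.0408
-0.0021 0.0008 0.0008 -0.0
-0.0056 0.0015 0.0008 -0.0
-0.0091 0.0019 0.0008 -0.0
-0.0127 0.002 0.0008 -0.0
```

Free so far, contact next. Press in gradually and watch the force against the travel.

>>> move_arm(steps=[-0.001, 0.0005, 0, 0, -0.002, 0.001, 0, 0, -0.003, 0.001, 0, 0, -0.004, 0.001, 0, 0, -0.005, 0.0015, 0, 0, -0.006, 0.0015, 0, 0, -0.007, 0.0015, 0, 0, -0.007, 0.0015, 0, 0, -0.007, 0.0015, 0, 0, -0.007, 0.0015, 0, 0])

```text
t: 26.6
eef_pos: [0.6596, 0.0579, 0.1559]
tcp_rot: [-2.702, -1.598, -0.013]
ft_force: [3.5, 7.4, 0.3]
width: -0.0003
gripper_force: 4.1
```

```bash
python3 - <<'E'
from h import *
a=state(); orbit(a,[-15,-20,-25,-30],.041,.155)
E
```

```text
t 26.6 pos [0.6596 0.0579 0.1559] mix [ 0.0556 -0.1299] yaw 61.2 F [3.5 7.4 0.3] T [ 1.59 -0.68 -0.  ]
now ang -14.4 rad 0.0408
-0.0004 0.0003 0.0009 0.1
-0.0039 0.001 0.0008 0.1
-0.0075 0.0014 0.0008 0.1
-0.011 0.0014 0.0008 0.1
```

>>> move_arm(steps=[-0.001, 0, 0, 0, -0.002, 0, 0, 0, -0.003, 0, 0, 0, -0.004, 0, 0, 0, -0.005, 0, 0, 0, -0.006, 0, 0, 0, -0.007, 0, 0, 0, -0.007, 0, 0, 0, -0.007, 0, 0, 0, -0.007, 0, 0, 0])

```text
t: 27.85
eef_pos: [0.6572, 0.0543, 0.156]
tcp_rot: [-2.7, -1.599, -0.019]
ft_force: [5.1, 10.6, -1.0]
width: 0.0002
gripper_force: 5.7
```

```bash
python3 - <<'E'
from h import *
a=state(); orbit(a,[-15,-20],.041,.155)
E
```

```text
t 27.85 pos [0.6572 0.0543 0.156 ] mix [ 0.0513 -0.1296] yaw 61.3 F [ 5.1 10.6 -1. ] T [ 2.3  -1.12 -0.01]
now ang -20.2 rad 0.0397
0.0038 0.0006 0.0011 0.2
0.0003 0.0013 0.001 0.2
```

>>> move_arm(steps=[-0.001, 0, 0, 0, -0.002, 0, 0, 0, -0.003, 0, 0, 0, -0.004, 0, 0, 0, -0.005, 0.0005, 0, 0, -0.006, 0.0005, 0, 0, -0.007, 0.001, 0, 0, -0.007, 0.001, 0, 0, -0.007, 0.001, 0, 0, -0.007, 0.001, 0, 0])

```text
t: 29.1
eef_pos: [0.6545, 0.0506, 0.156]
tcp_rot: [-2.696, -1.599, -0.022]
ft_force: [4.8, 13.8, -1.4]
width: -0.0001
gripper_force: 6.1
```

```bash
python3 - <<'E'
from h import *
a=state(); orbit(a,[-15,-20],.041,.155); knob()
E
```

```text
t 29.1 pos [0.6545 0.0506 0.156 ] mix [ 0.0468 -0.129 ] yaw 61.3 F [ 4.8 13.8 -1.4] T [ 3.16 -1.01 -0.12]
now ang -26.7 rad 0.0386
0.0083 0.0012 0.0011 0.2
0.0048 0.0019 0.0011 0.2
red 0 z 0 
{}
[(0.57, array([0.6184779 , 0.04970072, 0.16757262]))]
```

>>> move_arm(steps=[0.01, -0.001, 0, 0, 0.02, -0.003, 0, 0, 0.025, -0.006, 0, 0, 0.025, -0.006, -0.03, 0, 0.025, -0.006, -0.06, 0, 0.025, -0.006, -0.075, 0, -0.015, -0.03, -0.075, 0, -0.06, -0.05, -0.075, 0, -0.1, -0.065, -0.075, 0, -0.125, -0.07, -0.075, 0])

```text
t: 30.45
eef_pos: [0.5263, -0.0373, 0.2291]
tcp_rot: [-2.707, -1.593, 0.006]
ft_force: [1.4, 0.2, -0.8]
width: -0.0
gripper_force: 0.0
```

```bash
python3 - <<'E'
from h import *
a=state(); knob(); c=snap('top','t9.png'); P=cloud(c).reshape(-1,3); d=(P[:,:2]-O); m=np.c_[d@U,d@V]
f=lambda x0,x1,y0,y1,z0,z1:(lambda s:(s.sum(),np.mean(P[s,2]).round(5)))((m[:,0]>x0)&(m[:,0]<x1)&(m[:,1]>y0)&(m[:,1]<y1)&(P[:,2]>z0)&(P[:,2]<z1))
print('arm',f(.034,.056,-.03,.012,.122,.15),'arm in',f(.034,.056,-.04,-.02,.122,.15),'arm out',f(.034,.056,0,.012,.122,.15),'lid',f(.075,.1,-.04,.04,.105,.125))
# arm angles by fit to dark pixels, old and new
for fn in('t6.png','t8.png','t9.png'):
    im=cv2.imread('pics/'+fn).max(2); z=.178 if fn=='t6.png' else .162
    best=[]
    for t in np.arange(0,120,1.):
        pts=[[K0[0]+r*np.cos(np.radians(t+k)),K0[1]+r*np.sin(np.radians(t+k)),z] for k in(0,120,240) for r in np.arange(.028,.050,.003)]
        uv=proj(c,pts).astype(np.float32); best.append(cv2.remap(im,uv[:,:1],uv[:,1:],1).mean())
    b=np.argsort(best)[:3]; print(fn,b,np.array(best)[b].round(1))
im=cv2.imread('pics/t9.png')[160:280,210:370]; cv2.imwrite('pics/t9c.png',cv2.resize(im,None,fx=5,fy=5,interpolation=2))
E
```

```text
t 30.45 pos [ 0.5263 -0.0373  0.2291] mix [-0.0922 -0.0592] yaw 60.9 F [ 1.4  0.2 -0.8] T [-0.02  0.   -0.01]
red 54 z 0.1711 [0.6214 0.0672 0.1709]
{-175: 13, -165: 20, -155: 7, -65: 18, -55: 20, -45: 9, 55: 11, 65: 11}
[(0.51, array([0.62940069, 0.05104745, 0.17149011]))]
arm (np.int64(127), np.float64(0.13303)) arm in (np.int64(62), np.float64(0.13258)) arm out (np.int64(36), np.float64(0.13377)) lid (np.int64(265), np.float64(0.11409))
t6.png [24 16 15] [31.9 32.2 32.2]
t8.png [75 74 76] [30.5 30.8 31.2]
t9.png [71 72 70] [34.3 34.4 34.6]
```

View pics/t9c.png

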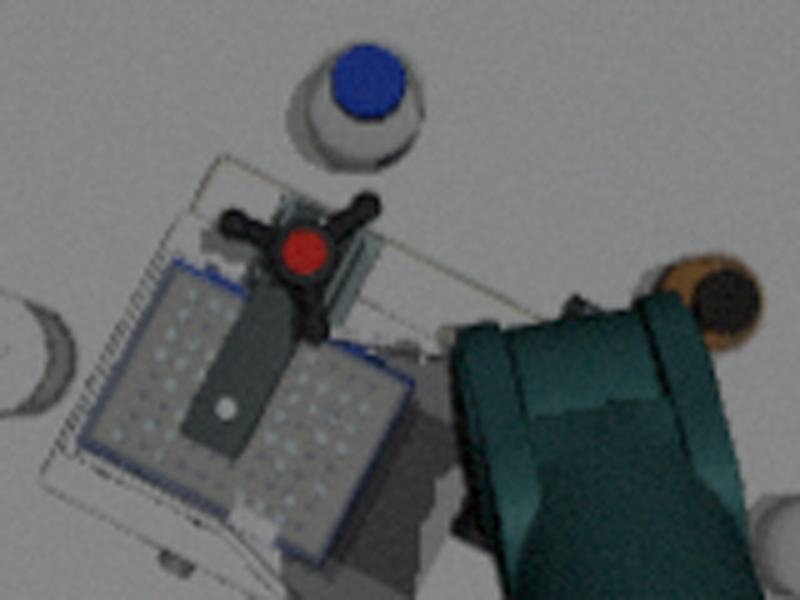

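```bash
python3 -c "
from bench import *
print(sign_off())"
```

```text
the job is handed in; nothing more can be done
None
```

I handed the job in at about 30 s: the box is home against the stop, the knob clicked and dropped, the clamp arm measured about 5.7 mm down (6 mm is fully home) and no longer moved under further turning, and the bottles and jar look undisturbed in the pictures.

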